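# Unlatch the sprung parts case and hold its lid open

### The arm

A 6-joint arm with a two-finger parallel gripper is mounted at the origin on the work surface. World frame = base frame: x ahead of the robot, y to its left, z up, the work surface at z = 0. Lengths are in m, angles in rad, forces in N, time in s.
With the tool pointing down it reaches from about 0.375 to 0.9 m from the base axis. Payload 3.1 kg.
Tool frame: the origin (TCP) lies midway between the tips of the shut fingers; the grasp point (between the pads) lies 19 mm behind it; z points along the fingers, y is the line along which they close (so a half turn about z gives the same grasp; the last joint's range is limited). The gripper opens to 87 mm and grips with 3 to 60 N. Pads are 19 mm wide; open, the fingers measure 117 mm over their backs; the gripper's body (75 mm by 190 mm) begins 51 mm behind the grasp point.
Start: joints at [-1.286, 0.527, 1.433, -0, 1.181, -0.178], TCP at [0.28, -0.559, 0.198] pointing down, gripper open.
Joint ranges: [-3.08, 3.08], [-0.75, 2.2], [0.22, 2.44], [-1.43, 4.57], [0, 2.65], [-2.85, 2.85]. Speed limits (rad/s): [2.79, 2.79, 3.14, 3.14, 3.14, 3.14].

### API

Orientations are given as a unit quaternion [x, y, z, w].
In Python, from rig import robot gives the robot as it stands.
- The arm moves only by the shell command python3 -m jog 'ROWS' [FORCE]. ROWS is a JSON object of lists of equal length, an entry for each row: "dp": the shift along the tool's x, y, z in mm, a list of three; "delta_rot": the turn, a rotation vector about the tool's x, y, z in rad, a list of three; "gripper": the opening, from -1 (shut) to 1 (fully open). A call has 1 to 12 rows; each row is the pose to reach, as a shift and turn from the pose commanded when the call began, along the tool's axes at that moment; what a row does not reach only later rows make up. A row lasts 1/10 s, in which the tool goes at most 50 mm and 8.59 degrees, less where a joint would pass 70% of its speed; a pose out of reach is approached as far as the arm can. A call with a gripper value outside its range is refused whole. The fingers move at their own pace and stop on an object; FORCE is the grip in N (left out, the last holds). Time passes only in rows, so rows that repeat a pose let the fingers close. It gives the time, the measured TCP pose, the force, the opening and the grip force at its end, in the units of the state.
- robot.get_obs(): the state, without advancing time (a new reading comes with each control period).
- robot.camera(name): name is "scene" or "top" or "wrist"; returns the picture (400x640x3 uint8, red, green, blue); there is no depth.
- robot.camera_model(name): a dict with "fx", "fy", "cx", "cy" (pixels), "xyz" and "orientation" of the camera in the world; the wrist camera has in their place "T_tool_cam" (4x4, takes a point from camera to tool coordinates, whose origin is the TCP and whose axes are the flange's). Camera axes: x right, y down, z forward; pixel columns grow to the right and rows downward; lengths in m; the calibration is good to about 2 mm. A picture is of the moment at which its call begins: read the wrist's pose just before it. camera_model takes no time and is no camera call.
- robot.hand_in(): hands the job in; it is judged then, once.
Trained networks look in the newest picture that a camera, given by its name, has taken for a name from the list of things; names that differ only in an ending like _2 or _b are one class to them, and where a whole thing is asked for, a point or a joint stands for the part that bears it (a point fixed in the world has none). Each returns a list of dicts, best first, with "score" (0 to 1); they miss things now and then, are a little off and sometimes report something else, mostly with a low value. They report only what shows in the picture. A call takes as long as a camera call.
- robot.search_frame(name, camera): "rect" ([left, top, right, bottom] in pixels, round what is visible of it).
The state is a dict: "time": time; "q": joint angles; "joint_velocities": joint speeds; "joint_torque": joint torques, N m; "position": TCP position; "tool_rot": TCP orientation; "ft_force": force on the tool from outside, world axes, zero at the start; "moment": the same for the moment, N m; "grip_width": finger opening in m; "grip_force": force on a finger pad.
Only numpy, scipy, OpenCV 4.12 (cv2) and the standard library are available. Lean on these libraries where they do the work, as an engineer would, in place of code of your own. Each camera call takes 0.05 s, during which the arm holds its last target. There are 200 camera calls.

### The job

Swing the red-knobbed latch of the blue parts case about a quarter turn to the left, fully clear of the lid, then lift the sprung lid by its handle and hold it open at 60 degrees from shut (within about 6 degrees), so that the metal casings inside can be counted. The lid snaps shut if released, so finish with the gripper still holding it steady there; leave the other things on the bench where they are.

Things in the scene. Friction and masses are not known exactly. Their poses are not given: they have to be found in the camera images.
- case: Blue steel parts case fixed to the bench, open-topped tray 160 (x) x 280 (y) x 75 mm high with 4 mm walls and casings inside. Origin: centre of its underside, on the bench. Its x points from the front (handle and latch side, towards the robot) to the hinged rear edge, y to the left, z up.
- lid (a joint): Opening angle of the blue lid in rad: 0 shut, 1.047 = 60 degrees, up to 1.75. It turns about the case's rear top edge; its front edge rises. A spring and its 0.45 kg always push it shut: about 4 N at the handle, wherever it stands. Lid plate 160 x 280 x 6 mm; its top is 82 mm above the bench when shut.
- lid_hinge (a point): Point on the lid's hinge axis at the middle of the case's rear top edge, 80 mm behind the case's centre and 75.5 mm above the bench. The hinge axis is the y axis of the case and of this frame; the frame turns with the lid.
- lid_handle (a point): Middle of the lid's round steel handle bar, 10 mm thick, 90 mm long along the lid's y, on two slanting struts ahead of the lid's front edge: 190 mm ahead of the hinge axis, 40 mm right of the lid's middle and 36 mm above the hinge axis (30 above the lid's top) when shut. Nothing lies within 30 mm below the bar: pinch it from above; it turns in the fingers. The frame turns with the lid.
- latch (a joint): Swing angle of the latch lever in rad about an upright pivot: 0 = pointing straight back over the lid (rear, the case's +x), growing as it swings to the left (towards the case's +y, anticlockwise from above); end stop at 1.7. It starts between 0 and 0.3. While it lies over the lid (below about 1.3) it blocks the lid. It stays where it is left: light friction, under 3 N at the knob.
- latch_pivot (a point): Pivot of the latch: 100 mm ahead of the case's centre and 85 mm to its left, at the underside of the lever, 84 mm above the bench. The frame turns with the lever, whose x runs along it.
- latch_knob (a point): Red upright round knob on the latch lever, 14 mm thick, 45 mm tall (its top 135 mm and the lever's top 90 mm above the bench), its axis 36 mm from the pivot. This point lies on the knob's axis, 115 mm above the bench. The steel lever, 60 x 14 x 6 mm, ends 50 mm from the pivot.
- tin_left: Bystander: closed square metal casing 58 x 58 x 48 mm, beside the case on the left. Origin: centre of its underside.
- tin_front: Bystander: open square metal casing 58 x 58 x 48 mm, in front of the case. Origin: centre of its underside.
- tin_far: Bystander: closed square metal casing 58 x 58 x 48 mm, at the left of the bench. Origin: centre of its underside.
- jar: Bystander: amber jar with black cap, 60 mm across, 75 mm tall, on the right of the case. Origin: centre of its underside.
- glue: Bystander: white bottle with orange cap, 44 mm across, 120 mm tall, at the left of the bench. Origin: centre of its underside.
- rule: Bystander: blue rule 300 x 30 x 5 mm, lying on the green mat at the right. Origin: centre of its underside.
- driver: Bystander: yellow-handled screwdriver lying on the green mat at the right. Origin: under its middle.

How it is judged:
By the outcome, as a careful person would: the job done as asked, in the order asked, and still so for the second after the job is handed in, while the arm keeps its last pose, push and grip.
It also fails if it takes over 48 s, if anything falls off the work surface, if the arm or the gripper's body presses on something with over 40 N, if the wrist force passes 120 N, or if a joint passes its speed limit or range.

## Working session

There is one attempt and no reset: what is moved stays moved. The work goes in short steps, Python scripts to look and compute and a shell command to move; the robot and the scene stay as the last step left them, time stands still between calls to the robot, and variables do not carry over. Pictures are saved under pics/ and viewed, at most 10 in all, crops included, and the job is handed in when it is done.

```bash
ls; mkdir -p pics
python3 - <<'E'
from rig import robot
import cv2
o=robot.get_obs();print(o['time'],o['position'],o['tool_rot'],o['grip_width'])
for c in['scene','top']:
    im=robot.camera(c);cv2.imwrite(f'pics/{c}0.png',im[:,:,::-1]);print(c,robot.camera_model(c))
    for n in['case','lid','lid_handle','latch','latch_knob']:
        print(n,[(r['rect'],round(r['score'],2)) for r in robot.search_frame(n,c)[:2]])
E
```

```text
pics
0.0 [ 0.27938384 -0.55820272  0.19715353] [ 9.73229755e-01  2.29831793e-01 -6.45981930e-05 -1.08908923e-03] 0.08721232792871708
scene {'fx': 389.2356975699658, 'fy': 389.2356975699658, 'cx': 324.2083195479836, 'cy': 204.14691155177582, 'xyz': array([ 1.17720495, -0.62124748,  0.96269532]), 'orientation': array([ 0.85667833,  0.35202323, -0.15220908, -0.34498445])}
case [([294.0, 174.2, 392.3, 266.2], 0.86)]
lid [([294.4, 177.2, 393.2, 247.1], 0.87)]
lid_handle [([295.3, 176.1, 392.4, 247.3], 0.79)]
latch [([338.2, 173.3, 353.8, 189.1], 0.67)]
latch_knob [([294.8, 178.6, 393.8, 250.2], 0.74), ([341.6, 173.7, 353.1, 189.4], 0.49)]
top {'fx': 497.2408859246824, 'fy': 497.2408859246824, 'cx': 322.2456356300321, 'cy': 203.6173928449834, 'xyz': array([ 0.28915058, -0.05840227,  2.11845544]), 'orientation': array([-0.70011072,  0.71080382, -0.04604889,  0.04982375])}
case [([274.2, 171.9, 345.6, 220.7], 0.7), ([274.8, 173.5, 343.1, 221.4], 0.5)]
lid [([278.8, 174.6, 340.0, 218.2], 0.56)]
lid_handle []
latch [([284.2, 202.7, 288.6, 218.2], 0.59)]
latch_knob [([276.8, 173.7, 339.8, 217.7], 0.73), ([285.0, 206.4, 286.4, 216.7], 0.5)]
```

Run:
```python
import cv2
a=cv2.imread('pics/top0.png')[130:270,230:410];cv2.imwrite('pics/topc.png',cv2.resize(a,None,fx=4.2,fy=4.2,interpolation=cv2.INTER_CUBIC))
a=cv2.imread('pics/scene0.png')[120:300,220:460];cv2.imwrite('pics/scenec.png',cv2.resize(a,None,fx=3.3,fy=3.3,interpolation=cv2.INTER_CUBIC))
```

```text
(no output)
```

View pics/topc.png

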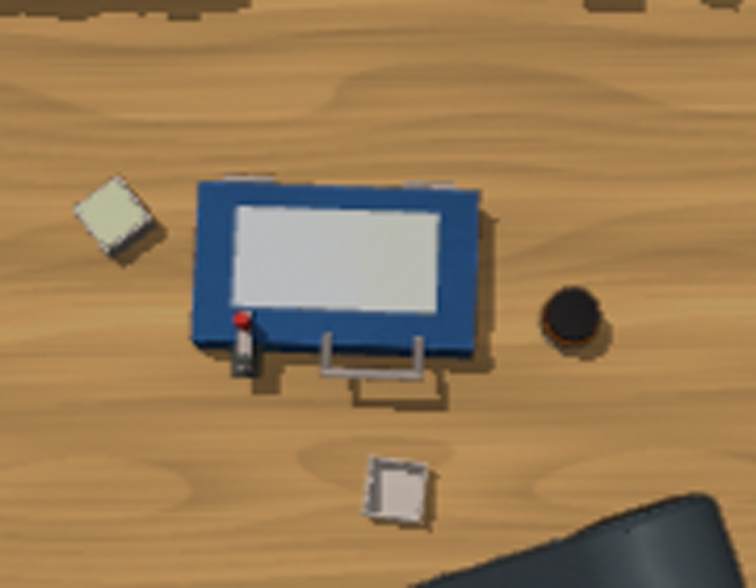

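View pics/scenec.png

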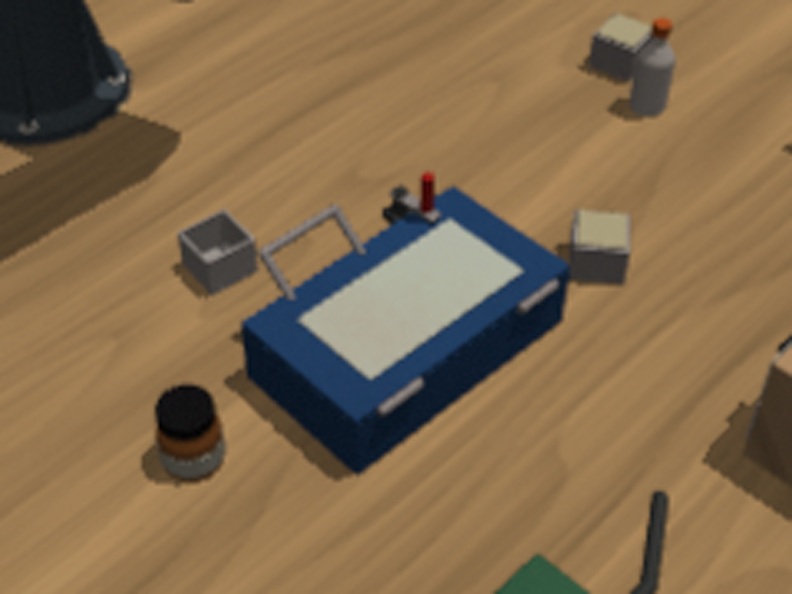

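```bash
cat > h.py <<'E'
import numpy as np
from scipy.spatial.transform import Rotation as R
from scipy.optimize import least_squares
def proj(m,P):
    p=R.from_quat(m['orientation']).inv().apply(np.atleast_2d(P)-m['xyz'])
    return np.c_[m['fx']*p[:,0]/p[:,2]+m['cx'],m['fy']*p[:,1]/p[:,2]+m['cy']]
def world(c,L):
    L=np.atleast_2d(L).astype(float); co,s=np.cos(c[2]),np.sin(c[2])
    return np.c_[c[0]+co*L[:,0]-s*L[:,1],c[1]+s*L[:,0]+co*L[:,1],L[:,2]]
E
python3 - <<'E'
from h import *; from rig import robot
def loc(a): return np.array([[.08,.14,.082],[.08,-.14,.082],[-.08,.14,.082],[-.08,-.14,.082],[-.11,.005,.1115],[-.11,-.085,.1115],[-.1+.036*np.cos(a),.085+.036*np.sin(a),.133]])
T=(np.array([[198,181],[481,190],[194,341],[474,347],[322,374],[422,377],[243,319]])+.5)/4.2-.5+[230,130]
S=(np.array([[568,267],[358,415],[452,188],[245,325],[337,208],[263,250],[427,177]])+.5)/3.3-.5+[220,120]
mt,ms=robot.camera_model('top'),robot.camera_model('scene')
def f(p):
    W=world(p,loc(p[3])); return np.r_[(proj(mt,W)-T).ravel(),(proj(ms,W)-S).ravel()]
s=least_squares(f,[.4,0,0,.1],loss='soft_l1');p=s.x
print(p.round(4));print(f(p).reshape(-1,2).round(1))
print('knob',world(p,loc(p[3])[6]),'handle',world(p,[-.11,-.04,.1115]),'pivot',world(p,[-.1,.085,.1]))
np.save('case.npy',p)
E
```

```text
[ 0.6138  0.0031 -0.0481  0.0168]
[[-0.2 -0. ]
 [-0.5 -0.1]
 [-1.  -0.1]
 [ 0.1  0.7]
 [ 0.6 -0.4]
 [-1.  -0.4]
 [-0.3  0.1]
 [ 0.9 -0.6]
 [-0.4  2.1]
 [ 0.1 -1. ]
 [-1.4 -0.9]
 [-0.8  0.6]
 [ 0.1  1.3]
 [-0.   0.5]]
knob [[0.55399998 0.09167062 0.133     ]] handle [[ 0.50201709 -0.031575    0.1115    ]] pivot [[0.51801768 0.09279936 0.1       ]]
```

```bash
cat >> h.py <<'E'
def dele(o,pos,yaw,tilt=0):
    """shift (mm) and turn in tool axes to reach pos with tool down, tool x at yaw; tilt about tool x after"""
    Q=R.from_quat(o['tool_rot'])
    T=R.from_euler('z',yaw)*R.from_euler('x',np.pi)*R.from_euler('x',tilt)
    return (Q.inv().apply(np.array(pos)-o['position'])*1e3).round(1),(Q.inv()*T).as_rotvec().round(3)
E
python3 - <<'E'
from h import *; from rig import robot
o=robot.get_obs();p=np.load('case.npy')
k=world(p,[-.1+.036,.0855,.19])[0]
print(dele(o,k,p[2]+np.pi/4))
E
```

```text
(array([ 536.4, -459. ,    8.2]), array([ 0.   ,  0.   , -0.273]))
```

```bash
python3 -m jog '{"dp":[[20,-17,0],[56,-48,0],[101,-86,0],[146,-125,0],[191,-163,0],[236,-202,0],[281,-240,0],[326,-279,0],[371,-317,0],[411,-352,0],[446,-382,0],[460,-394,0]],"delta_rot":[[0,0,-0.02],[0,0,-0.04],[0,0,-0.07],[0,0,-0.1],[0,0,-0.13],[0,0,-0.16],[0,0,-0.19],[0,0,-0.22],[0,0,-0.25],[0,0,-0.26],[0,0,-0.273],[0,0,-0.273]],"gripper":[-0.4,-0.4,-0.4,-0.4,-0.4,-0.4,-0.4,-0.4,-0.4,-0.4,-0.4,-0.4]}' 20
python3 - <<'E'
from h import *; from rig import robot; import cv2
robot.camera_model
o=robot.get_obs();p=np.load('case.npy')
print(o['grip_width'],dele(o,world(p,[-.1+.036,.0855,.19])[0],p[2]+np.pi/4))
im=robot.camera('wrist');cv2.imwrite('pics/w1.png',im[:,:,::-1])
Tm=np.array(robot.camera_model('wrist')['T_tool_cam']);print(Tm.round(3))
print([(r['rect'],r['score']) for r in robot.search_frame('latch_knob','wrist')],[(r['rect'],r['score']) for r in robot.search_frame('lid_handle','wrist')])
np.savez('w1.npz',pos=o['position'],q=o['tool_rot'],T=Tm)
m=robot.camera_model('wrist');C=np.eye(4);C[:3,:3]=R.from_quat(o['tool_rot']).as_matrix();C[:3,3]=o['position'];C=C@Tm
w=dict(m,xyz=C[:3,3],orientation=R.from_matrix(C[:3,:3]).as_quat())
L=np.array([[-.064,.0856,.09],[-.064,.0856,.135],[-.1,.085,.09],[-.11,.005,.1115],[-.11,-.085,.1115],[-.08,.14,.082],[-.08,-.14,.082],[.08,.14,.082]])
print(proj(w,world(p,L)).round(0))
E
```

```text
time: 1.8
position: [0.5031, -0.0283, 0.1985]
tool_rot: [0.933, 0.36, 0.0, 0.0]
ft_force: [0.6, -0.8, -0.0]
grip_width: 0.0265
grip_force: 0.0
0.02648849933057128 (array([118.2, -54.6,   8.5]), array([ 0.001, -0.   , -0.   ]))
[[-0.001 -0.967 -0.255  0.07 ]
 [ 1.    -0.    -0.001  0.   ]
 [ 0.001 -0.255  0.967 -0.187]
 [ 0.     0.     0.     1.   ]]
[([223.2, 43.7, 279.7, 104.7], 0.94)] [([209.0, 0.5, 542.8, 232.7], 0.93)]
[[ 261.   61.]
 [ 249.   50.]
 [ 234.   93.]
 [ 290.  168.]
 [ 360.  236.]
 [ 204.   29.]
 [ 415.  242.]
 [ 335. -131.]]
```

View pics/w1.png

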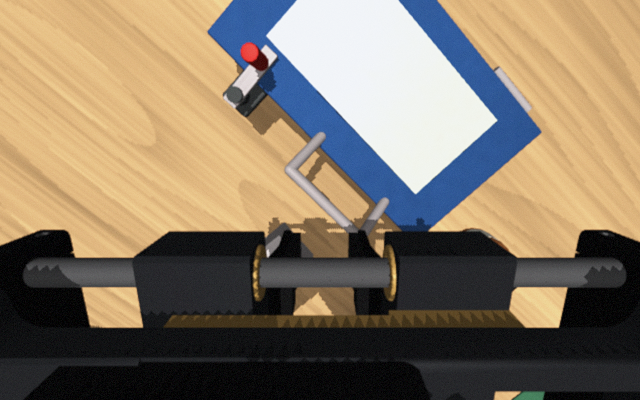

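```bash
python3 -m jog '{"dp":[[20,-9,0],[55,-25,0],[90,-42,0],[112,-52,0],[118,-55,0],[118,-55,15],[118,-55,40],[118,-55,65],[118,-55,85],[118,-55,95],[118,-55,95]],"delta_rot":[[0,0,0],[0,0,0],[0,0,0],[0,0,0],[0,0,0],[0,0,0],[0,0,0],[0,0,0],[0,0,0],[0,0,0],[0,0,0]],"gripper":[-0.4,-0.4,-0.4,-0.4,-0.4,-0.4,-0.4,-0.4,-0.4,-0.4,-0.4]}'
python3 - <<'E'
from h import *; from rig import robot; import cv2
o=robot.get_obs();p=np.load('case.npy')
for a in np.linspace(0,1.75,8):
    print(round(a,2),dele(o,world(p,[-.1+.036*np.cos(a),.085+.036*np.sin(a),.103])[0],p[2]+np.pi/4))
cv2.imwrite('pics/w2.png',robot.camera('wrist')[:,:,::-1])
E
```

```text
time: 3.05
position: [0.5516, 0.0884, 0.1019]
tool_rot: [0.933, 0.359, -0.002, -0.001]
ft_force: [-0.6, 0.5, 1.1]
grip_width: 0.0261
grip_force: 0.0
0.0 (array([ 3.5, -0.4, -1.1]), array([-0.002,  0.003, -0.002]))
0.25 (array([ 9. , -7.5, -1.1]), array([-0.002,  0.003, -0.002]))
0.5 (array([ 12.6, -15.8,  -1.1]), array([-0.002,  0.003, -0.002]))
0.75 (array([ 14. , -24.7,  -1. ]), array([-0.002,  0.003, -0.002]))
1.0 (array([ 13.2, -33.6,  -1. ]), array([-0.002,  0.003, -0.002]))
1.25 (array([ 10.2, -42. ,  -1. ]), array([-0.002,  0.003, -0.002]))
1.5 (array([  5.2, -49.5,  -1. ]), array([-0.002,  0.003, -0.002]))
1.75 (array([ -1.5, -55.5,  -0.9]), array([-0.002,  0.003, -0.002]))
```

View pics/w2.png

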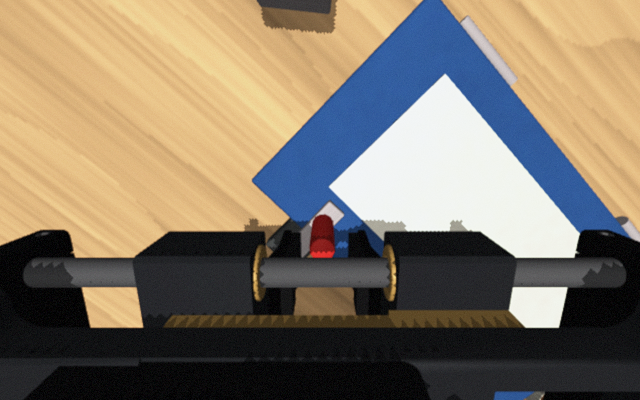

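```bash
python3 -m jog '{"dp":[[3,-4,0],[6,-8,0],[9,-15,0],[10,-20,0],[11,-25,0],[10,-33,0],[7,-41,0],[4,-46,0],[1,-50,0],[-2,-53,0],[-5,-55,0],[-5,-55,0]],"delta_rot":[[0,0,0],[0,0,0],[0,0,0],[0,0,0],[0,0,0],[0,0,0],[0,0,0],[0,0,0],[0,0,0],[0,0,0],[0,0,0],[0,0,0]],"gripper":[-0.4,-0.4,-0.4,-0.4,-0.4,-0.4,-0.4,-0.4,-0.4,-0.4,-0.4,-0.4]}'
python3 - <<'E'
from h import *; from rig import robot; import cv2
o=robot.get_obs();p=np.load('case.npy')
print(o['ft_force'],dele(o,world(p,[-.1+.036*np.cos(1.75),.085+.036*np.sin(1.75),.103])[0],p[2]+np.pi/4))
cv2.imwrite('pics/w3.png',robot.camera('wrist')[:,:,::-1])
E
```

```text
time: 4.3
position: [0.5108, 0.127, 0.1029]
tool_rot: [0.933, 0.36, -0.001, -0.0]
ft_force: [0.1, -1.3, 0.7]
grip_width: 0.0261
grip_force: 0.2
[ 0.05122716 -1.26640393  0.7055122 ] (array([ 2.9,  0.6, -0.1]), array([-0.002,  0.002, -0.001]))
```

View pics/w3.png

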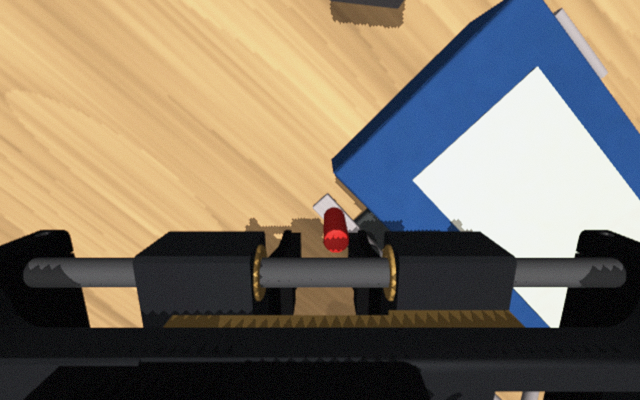

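```bash
python3 -m jog '{"dp":[[0,0,-15],[0,0,-50],[0,0,-85],[0,0,-97],[0,0,-97]],"delta_rot":[[0,0,0],[0,0,0],[0,0,0],[0,0,0],[0,0,0]],"gripper":[-0.4,-0.4,-0.4,-0.17,-0.17]}'
python3 - <<'E'
from h import *; from rig import robot; import cv2
o=robot.get_obs();p=np.load('case.npy')
print(dele(o,world(p,[-.11,-.04,.17])[0],p[2]+np.pi/2))
m=robot.camera_model('wrist');Tm=np.array(m['T_tool_cam'])
im=robot.camera('wrist')
C=np.eye(4);C[:3,:3]=R.from_quat(o['tool_rot']).as_matrix();C[:3,3]=o['position'];C=C@Tm
w=dict(m,xyz=C[:3,3],orientation=R.from_matrix(C[:3,:3]).as_quat())
a=1.57;L=np.array([[-.1+.036*np.cos(a),.085+.036*np.sin(a),.135],[-.1+.05*np.cos(a),.085+.05*np.sin(a),.09],[-.1,.085,.09]])
print(proj(w,world(p,L)).round(0),[(r['rect'],r['score']) for r in robot.search_frame('latch_knob','wrist')])
t=robot.camera('top')
print([(r['rect'],r['score']) for n in['latch','latch_knob'] for r in robot.search_frame(n,'top')],proj(robot.camera_model('top'),world(p,L)))
E
```

```text
time: 4.85
position: [0.5128, 0.1272, 0.2015]
tool_rot: [0.933, 0.36, 0.001, 0.0]
ft_force: [-0.1, 0.9, 0.7]
grip_width: 0.0336
grip_force: 0.0
(array([-114.7,  110.3,   31.4]), array([ 0.002, -0.001, -0.786]))
[[328. 198.]
 [317. 177.]
 [353. 212.]] [([316.3, 173.3, 365.3, 222.0], 0.9)]
[] [[277.94593366 214.23054756]
 [275.57899998 215.36732736]
 [287.73808644 215.77245953]]
```

```bash
python3 -m jog '{"dp":[[-10,10,0],[-30,29,0],[-50,48,0],[-70,67,0],[-88,85,5],[-104,100,12],[-113,108,22],[-115,110,31],[-115,110,31],[-115,110,31]],"delta_rot":[[0,0,-0.07],[0,0,-0.18],[0,0,-0.3],[0,0,-0.42],[0,0,-0.54],[0,0,-0.66],[0,0,-0.75],[0,0,-0.786],[0,0,-0.786],[0,0,-0.786]],"gripper":[-0.17,-0.17,-0.17,-0.17,-0.17,-0.17,-0.17,-0.17,-0.17,-0.17]}'
python3 - <<'E'
from h import *; from rig import robot; import cv2
o=robot.get_obs();p=np.load('case.npy')
print(dele(o,world(p,[-.11,-.04,.0925])[0],p[2]+np.pi/2))
m=robot.camera_model('wrist');Tm=np.array(m['T_tool_cam'])
im=robot.camera('wrist');cv2.imwrite('pics/w4.png',im[:,:,::-1])
C=np.eye(4);C[:3,:3]=R.from_quat(o['tool_rot']).as_matrix();C[:3,3]=o['position'];C=C@Tm
w=dict(m,xyz=C[:3,3],orientation=R.from_matrix(C[:3,:3]).as_quat())
a=1.57;L=np.array([[-.1+.036*np.cos(a),.085+.036*np.sin(a),.135],[-.1+.05*np.cos(a),.085+.05*np.sin(a),.09],[-.1,.085,.09],[-.11,.005,.1115],[-.11,-.04,.1115],[-.08,.14,.082]])
print(proj(w,world(p,L)).round(0))
E
```

```text
time: 6.1
position: [0.5004, -0.0313, 0.1683]
tool_rot: [0.724, 0.69, -0.0, -0.001]
ft_force: [-0.7, -0.5, -0.6]
grip_width: 0.0361
grip_force: 0.0
(array([-0.2,  1.8, 75.8]), array([-0.002, -0.001, -0.001]))
[[343. -37.]
 [340. -30.]
 [339.  45.]
 [326. 152.]
 [326. 209.]
 [366. -33.]]
```

View pics/w4.png

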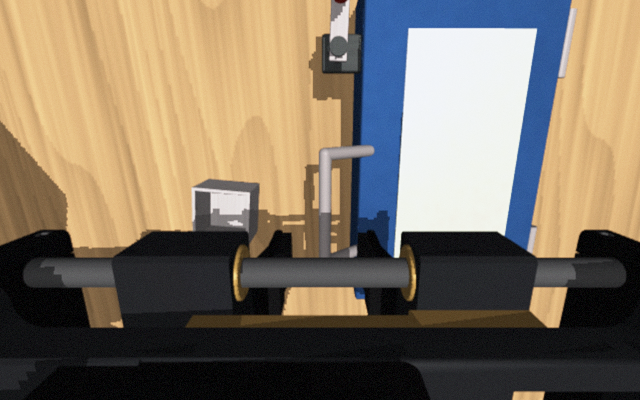

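```bash
python3 -m jog '{"dp":[[0,0,15],[0,0,40],[0,0,62],[0,0,74],[0,0,75],[0,0,75],[0,0,75],[0,0,75],[0,0,75],[0,0,75],[0,0,75]],"delta_rot":[[0,0,0],[0,0,0],[0,0,0],[0,0,0],[0,0,0],[0,0,0],[0,0,0],[0,0,0],[0,0,0],[0,0,0],[0,0,0]],"gripper":[-0.17,-0.17,-0.17,-0.17,-0.17,-0.17,-1,-1,-1,-1,-1]}' 15
python3 - <<'E'
from h import *; from rig import robot
o=robot.get_obs();p=np.load('case.npy')
print(o['position'],o['ft_force'],o['grip_width'],o['grip_force'],dele(o,world(p,[-.11,-.04,.0925])[0],p[2]+np.pi/2))
E
```

```text
time: 7.25
position: [0.5011, -0.0316, 0.0944]
tool_rot: [0.724, 0.69, 0.0, 0.0]
ft_force: [0.2, -0.3, -0.3]
grip_width: 0.0053
grip_force: 0.0
[ 0.50105758 -0.0316081   0.0944001 ] [ 0.16022648 -0.30842204 -0.29956001] 0.005334750034762958 0.0 (array([0.1, 1. , 1.9]), array([0., 0., 0.]))
```

```bash
python3 -m jog '{"dp":[[0,0,0],[0,0,0]],"delta_rot":[[0,0,0],[0,0,0]],"gripper":[-1,-1]}'
python3 - <<'E'
from rig import robot
import cv2, numpy as np
a=robot.camera('scene')[140:260,250:370,::-1];cv2.imwrite('pics/m5.png',cv2.resize(a,None,fx=5,fy=5,interpolation=cv2.INTER_CUBIC))
E
```

```text
time: 7.45
position: [0.5009, -0.0316, 0.0942]
tool_rot: [0.724, 0.69, -0.0, -0.0]
ft_force: [-0.0, -0.5, 0.7]
grip_width: 0.0007
grip_force: 0.0
```

View pics/m5.png

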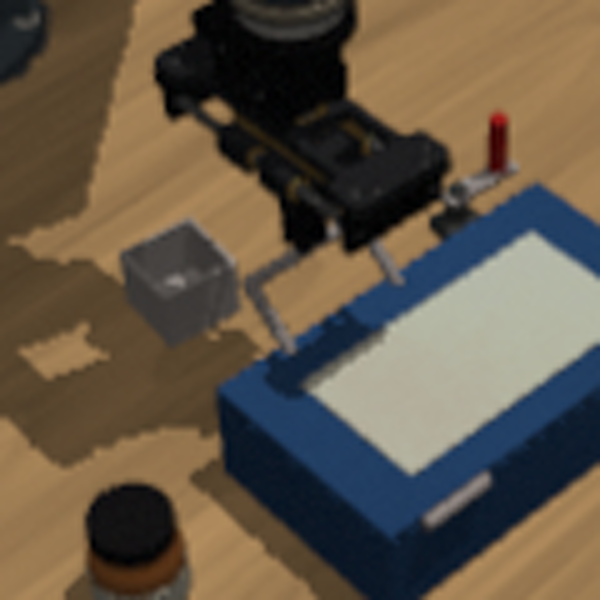

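Run:
```python
from h import *; from rig import robot
import cv2
o=robot.get_obs();p=np.load('case.npy');print(o['grip_width'],o['grip_force'],o['position'])
s=robot.camera('scene')[:,:,::-1];w=robot.camera('wrist')[:,:,::-1]
ms=robot.camera_model('scene')
x0,y0,k=290,160,8
a=cv2.resize(s[y0:y0+60,x0:x0+60],None,fx=k,fy=k,interpolation=cv2.INTER_CUBIC)
G=o['position']
for P,c in[(G,(0,255,0)),(G+[0,0,.019],(0,255,255)),(world(p,[-.11,.005,.1115])[0],(0,0,255)),(world(p,[-.11,-.04,.1115])[0],(0,0,255)),(world(p,[-.11,-.085,.1115])[0],(0,0,255))]:
    u=proj(ms,P)[0];print(u.round(1));cv2.circle(a,tuple(int(v) for v in ((u+.5-[x0,y0])*k)),3,c,-1)
b=cv2.resize(w[140:330,240:400],(300,356));b=cv2.copyMakeBorder(cv2.convertScaleAbs(b,alpha=1.6,beta=25),0,480-356,0,0,cv2.BORDER_CONSTANT)
cv2.imwrite('pics/m6.png',np.hstack([cv2.convertScaleAbs(a,alpha=1.3,beta=15),b]))
```

```text
0.0005691156383272839 0.0 [ 0.50090531 -0.03155966  0.09412553]
[310.4 193.7]
[310.2 189.4]
[321.  183.3]
[310.4 189.9]
[299.5 196.7]
```

View pics/m6.png

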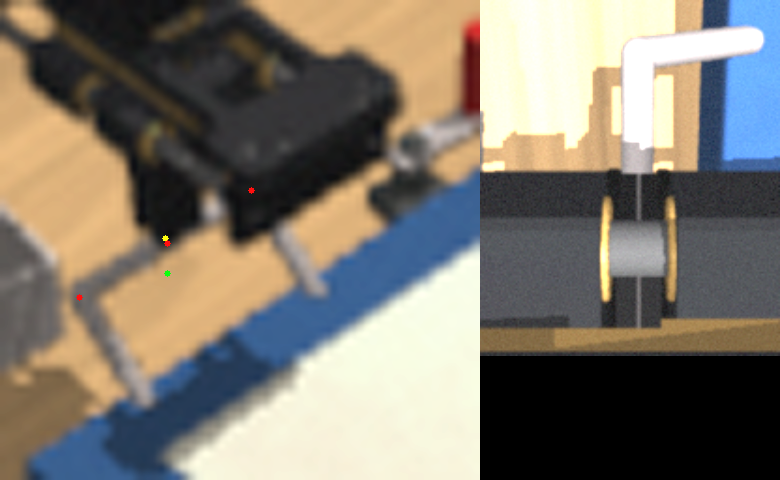

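```bash
python3 -m jog '{"dp":[[0,0,0],[0,0,0],[0,0,0],[0,0,0],[0,0,5],[0,0,10],[0,0,15],[0,0,20],[0,0,20]],"delta_rot":[[0,0,0],[0,0,0],[0,0,0],[0,0,0],[0,0,0],[0,0,0],[0,0,0],[0,0,0],[0,0,0]],"gripper":[-0.4,-0.4,-0.4,-0.4,-0.4,-0.4,-0.4,-0.4,-0.4]}'
python3 -m jog '{"dp":[[0,0,0],[0,0,0],[0,0,0],[0,0,0],[0,0,0],[0,0,0]],"delta_rot":[[0,0,0],[0,0,0],[0,0,0],[0,0,0],[0,0,0],[0,0,0]],"gripper":[-1,-1,-1,-1,-1,-1]}' 15
```

```text
time: 8.5
position: [0.5003, -0.0314, 0.0732]
tool_rot: [0.724, 0.69, -0.0, -0.001]
ft_force: [-1.0, -0.0, -0.1]
grip_width: 0.0262
grip_force: 0.0
time: 9.1
position: [0.5005, -0.0316, 0.0742]
tool_rot: [0.724, 0.69, -0.0, -0.0]
ft_force: [-1.7, -1.2, 1.1]
grip_width: 0.0091
grip_force: 15.0
```

```bash
python3 -m jog '{"dp":[[0,0,0],[0,0,0],[0,0,0],[0,0,4],[0,0,8],[0,0,11],[0,0,11]],"delta_rot":[[0,0,0],[0,0,0],[0,0,0],[0,0,0],[0,0,0],[0,0,0],[0,0,0]],"gripper":[-0.4,-0.4,-0.4,-0.4,-0.4,-0.4,-0.4]}'
python3 -m jog '{"dp":[[0,0,0],[0,0,0],[0,0,0],[0,0,0],[0,0,0],[0,0,0],[0,0,0]],"delta_rot":[[0,0,0],[0,0,0],[0,0,0],[0,0,0],[0,0,0],[0,0,0],[0,0,0]],"gripper":[-1,-1,-1,-1,-1,-1,-1]}' 30
python3 - <<'E'
from h import *; from rig import robot
import cv2
o=robot.get_obs();print(o['grip_width'],o['grip_force'],o['position'],o['ft_force'])
s=robot.camera('scene')[:,:,::-1]
x0,y0,k=280,150,9
a=cv2.resize(s[y0:y0+65,x0:x0+75],None,fx=k,fy=k,interpolation=cv2.INTER_CUBIC)
cv2.imwrite('pics/m7.png',cv2.convertScaleAbs(a,alpha=1.4,beta=20))
E
```

```text
time: 9.8
position: [0.5005, -0.0314, 0.0625]
tool_rot: [0.724, 0.69, -0.0, -0.001]
ft_force: [0.5, -0.8, 0.1]
grip_width: 0.0261
grip_force: 0.0
time: 10.5
position: [0.5005, -0.0315, 0.0632]
tool_rot: [0.724, 0.69, -0.0, -0.0]
ft_force: [-2.7, -1.0, 2.0]
grip_width: 0.0088
grip_force: 29.5
0.008755582515107035 29.51482320204377 [ 0.50045089 -0.03150298  0.06315798] [-2.68851921 -1.03902442  2.03840668]
```

View pics/m7.png

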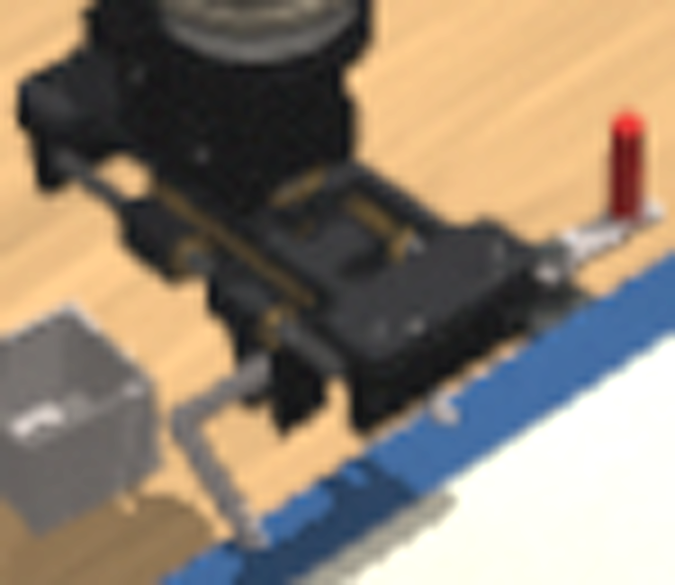

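```bash
python3 -m jog '{"dp":[[0,0,0],[0,0,-2],[0.5,1,-5],[0,2,-10],[0,4,-16],[0,6,-24],[0,9,-32],[0,12,-40],[0,16,-48],[0,20,-56],[0,24,-63],[0,24,-63]],"delta_rot":[[0,0,0],[0,0,0],[0,0,0],[0,0,0],[0,0,0],[0,0,0],[0,0,0],[0,0,0],[0,0,0],[0,0,0],[0,0,0],[0,0,0]],"gripper":[-1,-1,-1,-1,-1,-1,-1,-1,-1,-1,-1,-1]}' 40
```

```text
time: 11.75
position: [0.5256, -0.0328, 0.1272]
tool_rot: [0.724, 0.69, 0.0, 0.001]
ft_force: [-1.7, -2.4, -5.5]
grip_width: 0.0078
grip_force: 40.0
```

```bash
python3 -m jog '{"dp":[[0,4,-6],[0,9,-14],[0,14,-20],[0,20,-27],[0,31,-39],[0,44,-51],[0,57,-61],[0,72,-70],[0,87,-77],[0,97,-82],[0,102,-84],[0,102,-84]],"delta_rot":[[0,0,0],[0,0,0],[0,0,0],[0,0,0],[0,0,0],[0,0,0],[0,0,0],[0,0,0],[0,0,0],[0,0,0],[0,0,0],[0,0,0]],"gripper":[-1,-1,-1,-1,-1,-1,-1,-1,-1,-1,-1,-1]}' 40
python3 -m jog '{"dp":[[0,0,0],[0,0,0],[0,0,0],[0,0,0]],"delta_rot":[[0,0,0],[0,0,0],[0,0,0],[0,0,0]],"gripper":[-1,-1,-1,-1]}' 40
python3 - <<'E'
from h import *; from rig import robot
import cv2
o=robot.get_obs();p=np.load('case.npy')
d=o['position']-[.5005,-.0315,.0632];c,s=np.cos(p[2]),np.sin(p[2])
dx=c*d[0]+s*d[1];print('lid deg',np.degrees(np.arctan2(.036+d[2],.190-dx))-10.73,'r',np.hypot(.036+d[2],.19-dx),o['ft_force'])
im=robot.camera('scene')[:,:,::-1]
a=cv2.resize(im[110:290,240:420],None,fx=3.3,fy=3.3,interpolation=cv2.INTER_CUBIC)
th=np.radians(60)
for th,col in((np.radians(54),(0,255,255)),(np.radians(60),(0,0,255)),(np.radians(66),(0,255,0))):
  for L in[(-.16,.14,.0065),(-.16,-.14,.0065),(-.19,.005,.036),(-.19,-.085,.036)]:
    P=[.08+L[0]*np.cos(th)+L[2]*np.sin(th),L[1],.0755-L[0]*np.sin(th)+L[2]*np.cos(th)]
    u=proj(robot.camera_model('scene'),world(p,P))[0]
    cv2.circle(a,tuple(int(v) for v in (u+.5-[240,110])*3.3),3,col,-1)
cv2.imwrite('pics/m8.png',cv2.convertScaleAbs(a,alpha=1.3,beta=15))
E
```

```text
time: 12.95
position: [0.6261, -0.0379, 0.2067]
tool_rot: [0.724, 0.69, -0.002, -0.002]
ft_force: [4.1, -4.0, -22.8]
grip_width: 0.0073
grip_force: 41.1
time: 13.35
position: [0.6252, -0.0379, 0.2064]
tool_rot: [0.724, 0.69, -0.002, -0.002]
ft_force: [3.6, -4.1, -24.0]
grip_width: 0.0077
grip_force: 41.2
lid deg 59.30474199257641 r 0.19067780532300374 [  3.5623663   -4.10126441 -23.97493798]
```

View pics/m8.png

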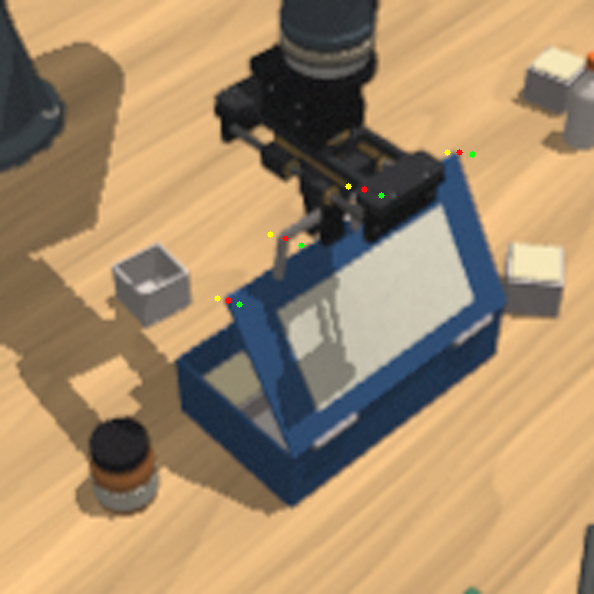

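```bash
python3 -m jog '{"dp":[[0,0,1],[0,0,2],[0,0,2.5],[0,0,2.5],[0,0,2.5],[0,0,2.5],[0,0,2.5],[0,0,2.5]],"delta_rot":[[0,0,0],[0,0,0],[0,0,0],[0,0,0],[0,0,0],[0,0,0],[0,0,0],[0,0,0]],"gripper":[-1,-1,-1,-1,-1,-1,-1,-1]}' 40
python3 - <<'E'
from h import *; from rig import robot
o=robot.get_obs();p=np.load('case.npy')
d=o['position']-[.5005,-.0315,.0632];c,s=np.cos(p[2]),np.sin(p[2])
dx=c*d[0]+s*d[1];print('lid deg',np.degrees(np.arctan2(.036+d[2],.190-dx))-10.73,o['ft_force'])
im=robot.camera('scene');print([(r['rect'],r['score']) for n in('latch_knob','latch') for r in robot.search_frame(n,'scene')])
E
```

```text
time: 14.2
position: [0.626, -0.0379, 0.2066]
tool_rot: [0.724, 0.69, -0.001, -0.001]
ft_force: [1.0, -5.2, -20.1]
grip_width: 0.0073
grip_force: 40.9
lid deg 59.52600196425229 [  1.03251239  -5.15680521 -20.11782971]
[]
```

```bash
python3 -c "
from rig import robot
print(robot.hand_in())"
```

```text
the job is handed in; nothing more can be done
None
```

I swung the latch about 90° to the left, clear of the lid. I then lifted the lid by its handle, and the gripper is holding it at about 60° from shut. The job was handed in at about 14 s; hand-in returned no verdict.

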